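# Sample two board test studs and dock the probe

## Task

Take the cordless measuring probe out of its rest and press its metal tip gently onto the top of the board's round test stud, hold it there for about a second, then do the same on the long bar-shaped test stud. Then plug the probe upright, fully home, into the narrow opening of the readout dock (not the wide one) and let go of it. Do not press the studs hard, and leave the transformer, solder spool, screwdriver and pliers alone.

Things in the scene. Friction and masses are not known exactly. Their poses are not given: they have to be found in the camera images.
- probe: Loose grey probe, 124 mm long, 60 g, upright in the rest. Origin at the tip's lower end, z up. Steel shank 8 mm diameter from z = 0 to 38 mm (lowest 8 mm taper to a 2.4 mm point), collar 24 mm diameter to z = 44, square handle 20 x 20 mm from z = 44 to 120 mm (flat sides face body x and y), end cap. In the rest the collar sits on the rest's top: the handle spans heights 56 to 132 mm.
- rest: Fixed black block 50 x 50 x 50 mm on a 76 mm square dark steel foot, with an 11 mm vertical bore through its centre where the probe stands at the start. Origin at the centre of its underside, z up.
- board: Fixed green circuit board 150 x 190 mm, top face 8 mm above the table, with rows of black chips up to 14 mm high and a small can 20 mm high at the middle. Origin at the centre of its underside on the table, z up. The two test studs stand on its y = +50 and y = -50 mm places, either way round.
- round_top (a point): Centre of the top face of the round brass test stud (24 mm diameter disc in a black square frame 38 mm wide, 16 mm high), 25 mm above the table. It is spring loaded: pressed straight down it gives up to 6 mm, about 0.8 N per mm. z up.
- bar_top (a point): Centre of the top face of the bar-shaped brass test stud (12 mm along its x, 32 mm along its y, in an identical black frame), 25 mm above the table; sprung just like the round one. z up.
- dock_narrow (a point): Centre of the mouth of the dock's narrow opening: a vertical hole 10 mm in diameter with a chamfered mouth, through the full 60 mm height of the dock, in its top face 60 mm above the table. The probe's shank fits here, its collar resting on the top face when fully home. z up.
- dock_wide (a point): Centre of the mouth of the dock's wide opening, 24 mm in diameter, in the same top face; not for this probe. z up.
- dock: Fixed grey readout dock, a box 100 x 130 x 60 mm with a greenish display (front half of the top) and a small black knob 9 mm high. Origin at the centre of its underside, z up. In its frame the narrow opening is at x = 18, y = -30 mm and the wide one at x = 18, y = 30 mm.
- transformer: Bystander: loose transformer, copper coil in a dark steel core, 62 x 50 x 63 mm. Origin under its centre.
- spool: Bystander: loose aluminium-grey solder spool, 52 mm diameter, 46 mm high, standing on its flange. Origin under its centre.
- screwdriver: Bystander: loose screwdriver with black handle, about 200 mm long, lying on the table along its x axis.
- pliers: Bystander: loose pliers about 135 mm long, black grips, lying flat on the table along their x axis. Origin under the pivot.
Not all that is in view belongs to the job. Of the things like the probe, leave any that is yellow; of the rest the smaller one is meant.

How it is judged:
By the outcome, as a careful person would: the job done as asked, in the order asked, and still so for the second after the job is handed in, with the robot touching nothing.
It also fails if it takes over 54 s, if anything falls off the work surface, if the arm or the gripper's body presses on something with over 40 N, if the wrist force passes 120 N, or if a joint passes its speed limit or range.

## Robot

A 6-joint arm with a two-finger parallel gripper is mounted at the origin on the work surface. World frame = base frame: x ahead of the robot, y to its left, z up, the work surface at z = 0. Lengths are in m, angles in rad, forces in N, time in s.
With the tool pointing down it reaches from about 0.4 to 0.825 m from the base axis. Payload 7 kg.
Tool frame: the origin (TCP) lies on the centre line of the jaws, within the pads' length; the fingertips stand 19 mm ahead of it and the grasp point (between the pads) is the TCP; z points along the fingers, y is the line along which they close (so a half turn about z gives the same grasp; the last joint's range is limited). The gripper opens to 85 mm and grips with 20 to 120 N. Pads are 22 mm wide; open, the fingers measure 114 mm over their backs; the gripper's body (76 mm by 85 mm) begins 54 mm behind the grasp point. The pads swing forward as they close: fully open they stand 13 mm farther back than shut.
Start: joints at [1.629, 0.359, 0.012, 0, -1.224, -0.288], TCP at [0.154, 0.657, 0.25] pointing down, gripper open.
Joint ranges: [-3.07, 3.07], [-1.43, 2.12], [-1.02, 1.25], [-3.03, 1.67], [-3.05, -0], [-3.03, 3.03]. Speed limits (rad/s): [2.39, 2.39, 3.01, 3.14, 3.14, 3.14].

## Interface

Orientations are given as a unit quaternion [x, y, z, w].
In Python, from rig import status, eyes, manip gives the robot as it stands.
- The arm moves only by the tool jog_arm, never from a script. Its argument "commands" is a list of rows, each a list of 2 entries, a list of its own where there are three numbers: the shift along the world's x, y, z in m, then the turn about the world's z in degrees. In form: [[[tx, ty, tz], turn], ...]. A call has exactly 5 rows; each row is the pose to reach, as a shift and turn from the pose commanded when the call began; what a row does not reach only later rows make up. A row lasts 1/10 s, in which the tool goes at most 50 mm and 8.59 degrees, less where a joint would pass 70% of its speed; a pose out of reach is approached as far as the arm can. A call with a gripper value outside its range is refused whole. "jaw" is the finger opening in m, from 0 to 0.0854, set as the call begins (left out, the last holds). The fingers move at their own pace and stop on an object; the grip force is fixed at half the most. Time passes only in rows, so rows that repeat a pose let the fingers close, or fill a call up. It gives the time, the measured TCP pose, the force, the opening and the grip force at its end, in the units of the state.
- status.observe(): the state, without advancing time (a new reading comes with each control period).
- eyes.snapshot(name): name is "scene" or "top" or "wrist"; returns a dict with "img" (480x640x3 uint8, blue, green, red), "fx", "fy", "cx", "cy" (pixels), "distortion" ([k1, k2, p1, p2, k3] as OpenCV has them; the pictures are not rectified), "pose" (4x4, takes a point from camera to world coordinates); the wrist camera has in their place "mount" (4x4, takes a point from camera to tool coordinates, whose origin is the TCP and whose axes are the flange's). Camera axes: x right, y down, z forward; pixel columns grow to the right and rows downward; lengths in m; the calibration is good to about 2 mm. A picture is of the moment at which its call begins: read the wrist's pose just before it. There is no depth.
- manip.sign_off(): hands the job in; it is judged then, once.
The state is a dict: "t": time; "joints": joint angles; "joint_velocities": joint speeds; "joint_efforts": joint torques, N m; "position": TCP position; "tcp_rot": TCP orientation; "ft_force": force on the tool from outside, world axes, zero at the start; "torque": the same for the moment, N m; "width": finger opening in m; "finger_force": force on a finger pad.
Only numpy, scipy, OpenCV 4.12 (cv2) and the standard library are available. Lean on these libraries where they do the work, as an engineer would, in place of code of your own. Each camera call takes 0.05 s, during which the arm holds its last target. There are 200 camera calls.

## Working session

There is one attempt and no reset: what is moved stays moved. The work goes in short steps, Python scripts to look and compute and a tool call to move; the robot and the scene stay as the last step left them, time stands still between calls to the robot, and variables do not carry over. Pictures are saved under pics/ and viewed, at most 10 in all, crops included, and the job is handed in when it is done.

Besides the shell and the picture viewer there is one more tool, called after "Call:" in YAML: its name, and indented under it one key for each argument. jog_arm: Moves the arm, as the interface text tells. Its arguments: {"type":"object","properties":{"commands":{"type":"array","items":{"type":"array"}},"jaw":{"type":"number"}},"required":["commands"]}

```bash
mkdir -p pics; python3 - <<'E'
from rig import status, eyes, manip
import cv2, numpy as np, pickle
s=status.observe(); print(s['t'],s['position'],s['tcp_rot'],s['width'])
d={}
for n in ('scene','top','wrist'):
    d[n]=eyes.snapshot(n); cv2.imwrite(f'pics/{n}0.png',d[n]['img'])
    print(n,{k:np.round(v,4).tolist() for k,v in d[n].items() if k!='img'})
pickle.dump((s,d),open('d0.pkl','wb'))
E
```

```text
0.0 [0.15369025 0.65681994 0.24934673] [ 9.93398330e-01 -1.14712954e-01 -6.85616928e-06  8.34672106e-04] 0.08533919059389658
scene {'fx': 572.3225, 'fy': 572.3225, 'cx': 307.2706, 'cy': 239.6307, 'distortion': [0.0504, 0.0, 0.0, 0.0, 0.0], 'pose': [[-0.588, 0.7029, -0.4003, 1.0604], [0.8088, 0.5162, -0.2816, 0.3503], [0.0087, -0.4893, -0.8721, 1.0325], [0.0, 0.0, 0.0, 1.0]]}
top {'fx': 617.643, 'fy': 617.643, 'cx': 309.9786, 'cy': 244.4206, 'distortion': [-0.0558, 0.0, 0.0, 0.0, 0.0], 'pose': [[0.0039, -0.9883, 0.1528, 0.4146], [-1.0, -0.004, -0.0001, 0.0187], [0.0007, -0.1528, -0.9883, 1.3409], [0.0, 0.0, 0.0, 1.0]]}
wrist {'fx': 341.428, 'fy': 341.428, 'cx': 321.6445, 'cy': 238.2229, 'distortion': [-0.0031, 0.0, 0.0, 0.0, 0.0], 'mount': [[0.0006, -0.9606, -0.2778, 0.0714], [1.0, 0.0002, 0.0014, -0.0014], [-0.0013, -0.2778, 0.9606, -0.1233], [0.0, 0.0, 0.0, 1.0]]}
```

View pics/scene0.png

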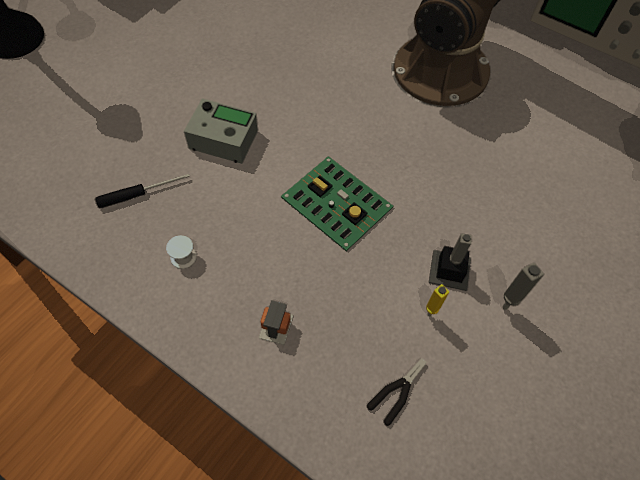

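View pics/top0.png

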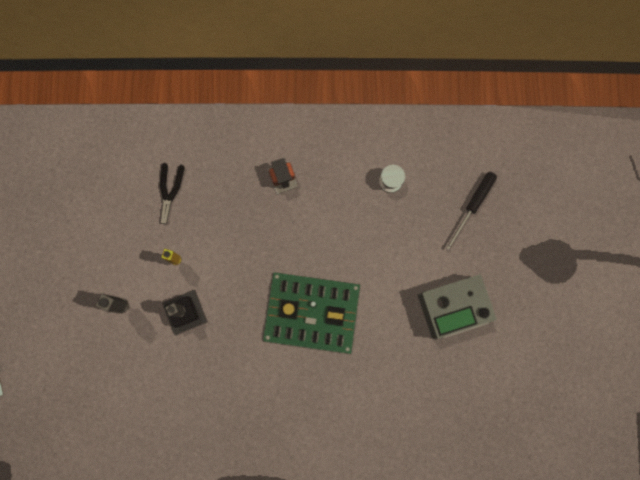

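Scene view: the rest with its grey probe is at (453,262), the larger grey decoy at (522,285), the yellow one at (438,299), the board at (337,203), the dock at (222,130) with the narrow hole about (204,124). Top view: rest (184,311), board (311,313), round stud (289,310), bar stud (335,316), dock (456,307), narrow hole (470,293), wide hole (443,302).

```bash
cat > h.py <<'E'
import numpy as np, cv2, pickle
from scipy.spatial.transform import Rotation as R
def campose(d,s=None):
    if 'pose' in d: return np.array(d['pose'])
    T=np.eye(4); T[:3,:3]=R.from_quat(s['tcp_rot']).as_matrix(); T[:3,3]=s['position']
    return T@np.array(d['mount'])
def K(d): return np.array([[d['fx'],0,d['cx']],[0,d['fy'],d['cy']],[0,0,1]])
def ray(d,px,s=None):
    u=cv2.undistortPoints(np.array([[px]],float),K(d),np.array(d['distortion']))[0,0]
    P=campose(d,s); v=P[:3,:3]@[u[0],u[1],1]; return P[:3,3],v/np.linalg.norm(v)
def atz(d,px,z,s=None):
    o,v=ray(d,px,s); return o+v*(z-o[2])/v[2]
def tri(*rays):
    A=sum(np.eye(3)-np.outer(v,v) for o,v in rays); b=sum((np.eye(3)-np.outer(v,v))@o for o,v in rays)
    return np.linalg.solve(A,b)
def proj(d,X,s=None):
    P=np.linalg.inv(campose(d,s)); return cv2.projectPoints(np.array([X],float),cv2.Rodrigues(P[:3,:3])[0],P[:3,3],K(d),np.array(d['distortion']))[0][0,0]
E
python3 - <<'E'
from h import *
s,d=pickle.load(open('d0.pkl','rb'))
T,S=d['top'],d['scene']
for n,a,b,z in [('probetop',(173,309),(466,238),.136),('round',(289,310),(355,211),.025),('bar',(335,316),(319,185),.025),('narrow',(470,293),(204,124),.06),('wide',(443,302),(230,132),.06)]:
    print(n,tri(ray(T,a),ray(S,b)).round(4),atz(T,a,z).round(4),atz(S,b,z).round(4))
c=lambda i,x,y,w,h,k:cv2.resize(i[y:y+h,x:x+w],None,fx=k,fy=k,interpolation=cv2.INTER_CUBIC)
m=np.hstack([np.vstack([c(T['img'],155,280,60,60,6.5)]),np.vstack([c(T['img'],425,275,60,60,6.5)])])
m2=np.hstack([c(T['img'],265,270,96,84,4),c(S['img'],185,95,96,84,4)])
m=m[:, :768]
cv2.imwrite('pics/m1.png',cv2.resize(np.vstack([m[:, :],m2]),None,fx=.8,fy=.8))
E
```

```text
probetop [0.4725 0.2875 0.1279] [0.4724 0.285  0.136 ] [0.4774 0.2887 0.136 ]
round [0.4777 0.0623 0.0143] [0.4769 0.0625 0.025 ] [0.4841 0.0648 0.025 ]
bar [ 0.4661 -0.0373  0.0107] [ 0.4647 -0.0351  0.025 ] [ 0.4752 -0.0334  0.025 ]
narrow [ 0.5121 -0.3162  0.0584] [ 0.5116 -0.315   0.06  ] [ 0.5133 -0.3158  0.06  ]
wide [ 0.4933 -0.2595  0.0542] [ 0.4928 -0.258   0.06  ] [ 0.4968 -0.2562  0.06  ]
```

View pics/m1.png

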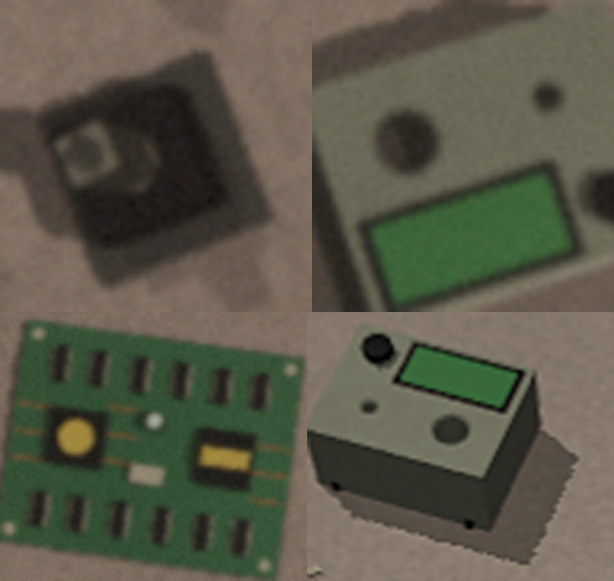

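The montage shows the rest turned about 22° with the probe's square top parallel to it. The dock's small hole is at upper right (dock top crop), the wide one at left; round stud is on the left (+y), bar on the right. I'll move above the probe.

Call:
jog_arm:
  commands:
    - [[0.032,-0.037,0],7]
    - [[0.064,-0.074,0],14]
    - [[0.096,-0.111,0],21]
    - [[0.128,-0.148,0],28]
    - [[0.16,-0.185,0],35.5]
  jaw: 0.06

```text
t: 0.65
position: [0.3146, 0.4705, 0.2502]
tcp_rot: [0.981, 0.196, -0.0, 0.0]
ft_force: [0.3, 0.4, 0.7]
width: 0.0599
finger_force: 0.0
```

Call:
jog_arm:
  commands:
    - [[0.032,-0.037,0],0]
    - [[0.064,-0.074,0],0]
    - [[0.096,-0.111,0],0]
    - [[0.14,-0.16,0],0]
    - [[0.159,-0.185,0],0]

```text
t: 1.15
position: [0.4738, 0.2854, 0.2503]
tcp_rot: [0.981, 0.194, 0.0, -0.0]
ft_force: [1.3, 0.6, -0.5]
width: 0.06
finger_force: 0.0
```

```bash
cat > snap.py <<'E'
import sys
from rig import status, eyes
from h import *
tag=sys.argv[1]; cams=sys.argv[2:] or ['wrist']
s=status.observe(); d={n:eyes.snapshot(n) for n in cams}
for n in cams: cv2.imwrite(f'pics/{tag}_{n}.png',d[n]['img'])
pickle.dump((s,d),open(tag+'.pkl','wb'))
print(s['t'],s['position'].round(4),(R.from_quat(s['tcp_rot']).as_euler('xyz',degrees=True)).round(2),s['ft_force'],s['width'],s['finger_force'])
E
python3 snap.py p1 wrist
```

```text
1.15 [0.4738 0.2854 0.2503] [-180.     -0.     22.34] [ 1.33215399  0.58826037 -0.48361881] 0.06002581295423652 0.0
```

View pics/p1_wrist.png

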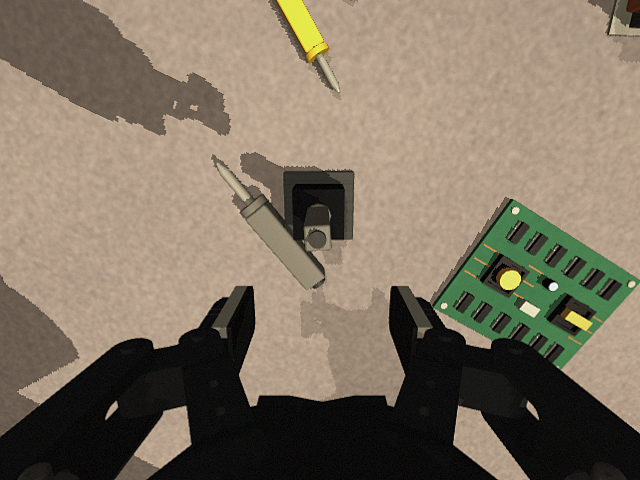

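The wrist view shows the probe upright in the rest with its cap at (318,238). The larger grey decoy now lies beside the rest, from (215,157) to (318,283), and the yellow one lies at the top. I need to see how the decoy lies before descending.

```bash
python3 snap.py p2 scene top wrist; python3 - <<'E'
from h import *
s0,d0=pickle.load(open('d0.pkl','rb'))
s,d=pickle.load(open('p2.pkl','rb'))
T,S=d0['top'],d0['scene']
print('decoy0 base/top',atz(S,(508,307),0),tri(ray(S,(535,268)),ray(T,(103,300))))
print('yellow0',atz(S,(432,313),0),tri(ray(S,(441,288)),ray(T,(166,254))))
c=lambda i,x,y,w,h,k:cv2.resize(i[y:y+h,x:x+w],None,fx=k,fy=k,interpolation=cv2.INTER_CUBIC)
cv2.imwrite('pics/m2.png',np.hstack([c(d['scene']['img'],400,210,160,160,2.5),c(d['top']['img'],90,230,130,130,400/130)]))
W=d['wrist']
print(atz(W,(318,238),.136,s), tri(ray(W,(318,238),s),ray(T,(173,309)),ray(S,(466,238))))
for n,p,z in [('dtip',(215,157),.005),('dend',(318,283),.015),('round',(510,280),.025),('bar',(578,320),.025),('foot',(353,171),.006),('foot',(284,171),.006)]: print(n,atz(W,p,z,s).round(4))
E
```

```text
1.2 [0.4764 0.2811 0.2502] [1.7991e+02 4.0000e-02 2.2190e+01] [ 2.2937619  -2.70560059  0.03537459] 0.060211024821717515 0.0
decoy0 base/top [0.47754435 0.41774109 0.        ] [0.48647394 0.4106867  0.17525948]
yellow0 [0.57537738 0.30608901 0.        ] [0.58302225 0.30307239 0.12470555]
[0.47827871 0.28490226 0.136     ] [0.47408899 0.28632365 0.12920936]
dtip [0.4839 0.4051 0.005 ]
dend [0.396  0.2526 0.015 ]
round [0.4834 0.0592 0.025 ]
bar [ 0.47   -0.0392  0.025 ]
foot [0.5255 0.2651 0.006 ]
foot [0.4979 0.3329 0.006 ]
```

View pics/m2.png

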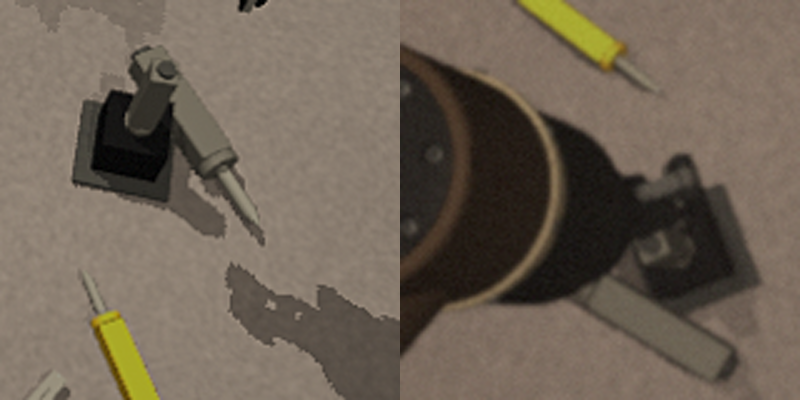

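Call:
jog_arm:
  commands:
    - [[0,0,-0.02],0]
    - [[0,0,-0.03],0]
    - [[0,0,-0.03],0]
    - [[0,0,-0.03],0]
    - [[0,0,-0.03],0]

```text
t: 1.85
position: [0.4728, 0.2879, 0.221]
tcp_rot: [0.981, 0.194, 0.0, -0.0]
ft_force: [0.0, 0.6, -0.2]
width: 0.06
finger_force: 0.0
```

```bash
python3 snap.py p3 wrist; python3 - <<'E'
from h import *
s,d=pickle.load(open('p2.pkl','rb'));T,S=d['top'],d['scene']
s1,d1=pickle.load(open('p1.pkl','rb'));W=d1['wrist']
print('decoy end',tri(ray(S,(458,231)),ray(T,(194,350))),tri(ray(S,(458,231)),ray(W,(318,281),s1)))
print(atz(W,(318,238),.136,s1))
for n,p,z in [('round',(510,280),.025),('bar',(578,320),.025)]: print(n,atz(W,p,z,s1).round(4))
s,d=pickle.load(open('p3.pkl','rb'))
cv2.imwrite('pics/m3.png',cv2.resize(d['wrist']['img'][100:400,170:500],None,fx=2,fy=2))
E
```

```text
1.85 [0.4728 0.2879 0.221 ] [-1.7999e+02 -5.0000e-02  2.2390e+01] [ 0.02678797  0.55821936 -0.15852483] 0.05998474624750131 0.0
decoy end [0.39262286 0.26156026 0.01527864] [0.39968977 0.25987196 0.02436694]
[0.47567491 0.28943912 0.136     ]
round [0.4815 0.0641 0.025 ]
bar [ 0.4683 -0.034   0.025 ]
```

View pics/m3.png

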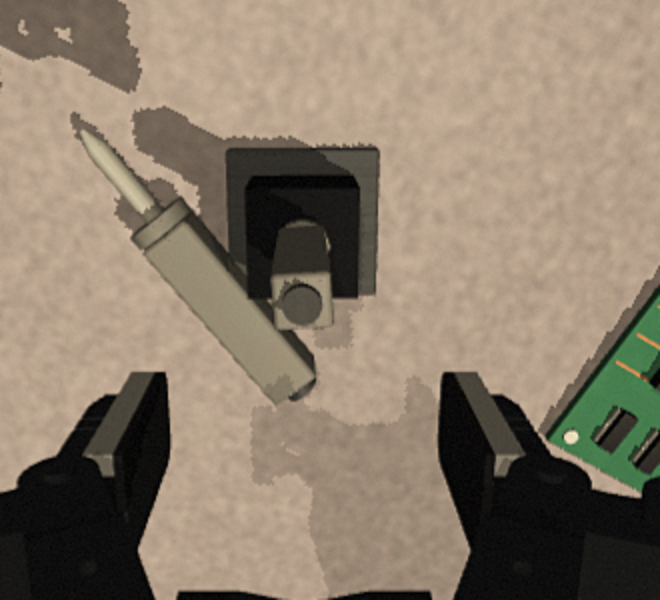

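The decoy lies flat (end about 20 mm high), clear of the grasp. Probe cap centre is at image (320.5,251.5), and the handle is square to the jaws.

```bash
python3 - <<'E'
from h import *
s,d=pickle.load(open('p3.pkl','rb'));s1,d1=pickle.load(open('p1.pkl','rb'))
p=atz(d['wrist'],(320.5,251.5),.136,s);print(p,p-s['position'], tri(ray(d['wrist'],(320.5,251.5),s),ray(d1['wrist'],(318,238),s1)))
E
```

```text
[0.47492827 0.29000592 0.136     ] [ 0.00213782  0.0020712  -0.08497863] [0.47734857 0.29051377 0.14306858]
```

Call:
jog_arm:
  commands:
    - [[0.002,0.002,-0.03],0]
    - [[0.002,0.002,-0.065],0]
    - [[0.002,0.002,-0.1],0]
    - [[0.002,0.002,-0.117],0]
    - [[0.002,0.002,-0.12],0]

```text
t: 2.4
position: [0.4739, 0.2884, 0.0985]
tcp_rot: [0.981, 0.194, -0.001, 0.001]
ft_force: [-0.0, 0.2, 0.5]
width: 0.0599
finger_force: 0.0
```

Call:
jog_arm:
  commands:
    - [[0,0,0],0]
    - [[0,0,0],0]
    - [[0,0,0],0]
    - [[0,0,0],0]
    - [[0,0,0],0]
  jaw: 0.0

```text
t: 2.9
position: [0.4756, 0.2901, 0.1019]
tcp_rot: [0.981, 0.194, 0.001, -0.001]
ft_force: [-0.9, 1.0, 6.0]
width: 0.0192
finger_force: 58.6
```

Call:
jog_arm:
  commands:
    - [[0,0,0],0]
    - [[0,0,0],0]
    - [[0,0,0],0]
    - [[0,0,0],0]
    - [[0,0,0],0]

```text
t: 3.4
position: [0.4756, 0.29, 0.1019]
tcp_rot: [0.981, 0.194, 0.001, -0.001]
ft_force: [-0.3, -0.5, 6.7]
width: 0.0195
finger_force: 58.6
```

Call:
jog_arm:
  commands:
    - [[0,0,0.01],0]
    - [[0,0,0.03],0]
    - [[0,0,0.06],0]
    - [[0,0,0.09],0]
    - [[0,0,0.1],0]

```text
t: 3.9
position: [0.4758, 0.2901, 0.2044]
tcp_rot: [0.981, 0.194, 0.002, -0.001]
ft_force: [-0.3, 0.2, -0.1]
width: 0.0196
finger_force: 58.8
```

Call:
jog_arm:
  commands:
    - [[0,0,0],0]
    - [[0,0,0],0]
    - [[0,0,0],0]
    - [[0,0,0],0]
    - [[0,0,0],0]

```text
t: 4.4
position: [0.4745, 0.289, 0.1994]
tcp_rot: [0.981, 0.194, -0.001, 0.0]
ft_force: [0.5, 0.1, -0.9]
width: 0.0192
finger_force: 58.8
```

```bash
python3 snap.py p4 wrist; python3 - <<'E'
from h import *
s,d=pickle.load(open('p4.pkl','rb'))
P=s['position'];print(proj(d['wrist'],P-[0,0,.088],s))
cv2.imwrite('pics/m4.png',cv2.resize(d['wrist']['img'][150:400,180:640],None,fx=1.7,fy=1.7))
E
```

```text
4.4 [0.4745 0.289  0.1994] [1.7996e+02 8.0000e-02 2.2330e+01] [ 0.46281357  0.06977638 -0.87346722] 0.01919292870460227 58.75425159931183
[322.0823026  253.77012745]
```

View pics/m4.png

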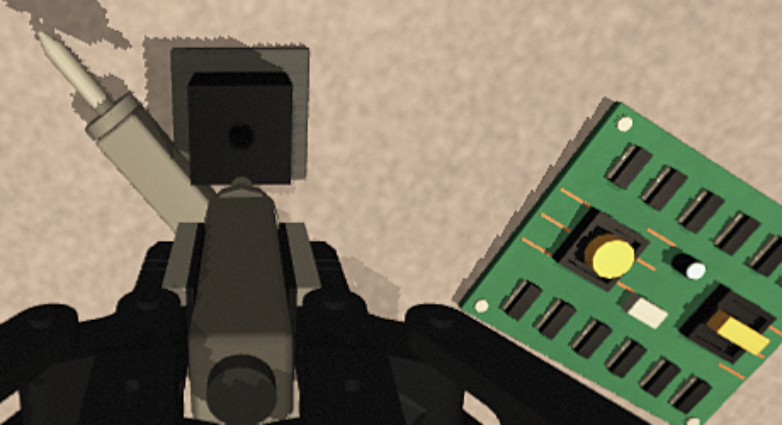

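The tip shows just past the collar at full-image (321.8,254.7), as predicted, so the probe is straight in the jaws. The rest bore is at (321.8,229.4), the round stud at (540.6,302.4), the bar stud at (614,347).

```bash
python3 - <<'E'
from h import *
s,d=pickle.load(open('p4.pkl','rb'));W=d['wrist']
T=pickle.load(open('d0.pkl','rb'))[1]['top']
print('bore',atz(W,(321.8,229.4),.05,s))
for n,p,q in (('round',(540.6,302.4),(265+76/3.2,270+(437-312)/3.2)),('bar',(614.1,347),(265+225/3.2,270+(457-312)/3.2))):print(n,atz(W,p,.025,s),atz(T,q,.025),tri(ray(W,p,s),ray(T,q)))
q=(425+547/5.2,275+97/5.2);print(q,atz(T,q,.06))
E
```

```text
bore [0.4747436 0.2891273 0.05     ]
round [0.48156804 0.06405975 0.025     ] [0.47892535 0.06305634 0.025     ] [0.48011085 0.06281353 0.02312817]
bar [ 0.46737152 -0.03165258  0.025     ] [ 0.46610382 -0.03576756  0.025     ] [ 0.46635357 -0.03594719  0.02130498]
(530.1923076923077, 293.65384615384613) [ 0.51034373 -0.44189807  0.06      ]
```

Call:
jog_arm:
  commands:
    - [[0.001,-0.04,0],0]
    - [[0.002,-0.085,0],0]
    - [[0.004,-0.13,0],0]
    - [[0.005,-0.175,-0.01],0]
    - [[0.006,-0.21,-0.03],0]

```text
t: 4.95
position: [0.4813, 0.0776, 0.1712]
tcp_rot: [0.981, 0.194, 0.001, -0.0]
ft_force: [0.6, 0.4, -0.4]
width: 0.0194
finger_force: 58.8
```

Call:
jog_arm:
  commands:
    - [[0,-0.012,-0.01],0]
    - [[0,-0.015,-0.01],0]
    - [[0,-0.015,-0.01],0]
    - [[0,-0.015,-0.01],0]
    - [[0,-0.015,-0.01],0]

```text
t: 5.45
position: [0.4813, 0.0654, 0.1609]
tcp_rot: [0.981, 0.194, 0.001, -0.0]
ft_force: [0.0, -0.3, -1.0]
width: 0.0195
finger_force: 58.8
```

Call:
jog_arm:
  commands:
    - [[0,0,0],0]
    - [[0,0,0],0]
    - [[0,0,0],0]
    - [[0,0,0],0]
    - [[0,0,0],0]

```text
t: 5.95
position: [0.4808, 0.0643, 0.1603]
tcp_rot: [0.981, 0.194, 0.0, -0.0]
ft_force: [-0.4, 0.9, 0.0]
width: 0.0192
finger_force: 58.8
```

```bash
python3 snap.py p5 wrist; python3 - <<'E'
from h import *
s,d=pickle.load(open('p5.pkl','rb'))
P=s['position'];print(proj(d['wrist'],P-[0,0,.088],s),proj(d['wrist'],[.481,.0635,.025],s),proj(d['wrist'],[.467,-.0355,.025],s))
cv2.imwrite('pics/m5.png',d['wrist']['img'])
E
```

```text
5.95 [0.4808 0.0643 0.1603] [-180.     -0.     22.34] [-0.41902334  0.88774356  0.01683198] 0.019234469542015773 58.80834639072418
[322.18007521 253.95910895] [323.06810146 234.61532808] [427.1254118  293.50294884]
```

View pics/m5.png

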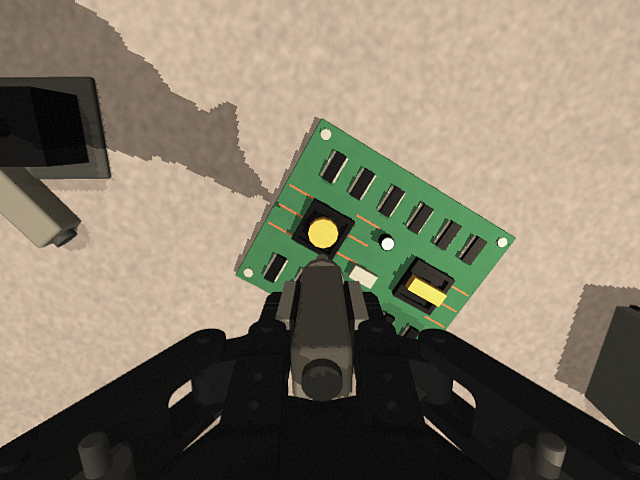

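The round stud is at (323,233), directly below the tip axis; the bar is at (426,291). I'll descend gently.

Call:
jog_arm:
  commands:
    - [[0.001,0,-0.015],0]
    - [[0.001,0,-0.03],0]
    - [[0.001,0,-0.04],0]
    - [[0.001,0,-0.043],0]
    - [[0.001,0,-0.044],0]

```text
t: 6.5
position: [0.4818, 0.0641, 0.1161]
tcp_rot: [0.981, 0.194, -0.0, 0.0]
ft_force: [-0.2, 0.3, -0.8]
width: 0.0193
finger_force: 58.8
```

Call:
jog_arm:
  commands:
    - [[0,0,-0.001],0]
    - [[0,0,-0.002],0]
    - [[0,0,-0.003],0]
    - [[0,0,-0.004],0]
    - [[0,0,-0.005],0]

```text
t: 7.0
position: [0.4821, 0.0644, 0.1116]
tcp_rot: [0.981, 0.194, 0.0, -0.0]
ft_force: [0.3, 0.1, 2.5]
width: 0.0199
finger_force: 58.9
```

Call:
jog_arm:
  commands:
    - [[0,0,-0.0005],0]
    - [[0,0,-0.001],0]
    - [[0,0,-0.001],0]
    - [[0,0,-0.001],0]
    - [[0,0,-0.001],0]

```text
t: 7.5
position: [0.482, 0.0643, 0.1104]
tcp_rot: [0.981, 0.194, 0.0, -0.0]
ft_force: [0.1, 0.5, 2.2]
width: 0.0194
finger_force: 59.0
```

Call:
jog_arm:
  commands:
    - [[0,0,0],0]
    - [[0,0,0],0]
    - [[0,0,0],0]
    - [[0,0,0],0]
    - [[0,0,0],0]

```text
t: 8.0
position: [0.4819, 0.0643, 0.1103]
tcp_rot: [0.981, 0.194, 0.0, -0.0]
ft_force: [1.4, 1.1, 2.7]
width: 0.0193
finger_force: 59.0
```

```bash
python3 - <<'E'
from h import *
from rig import status
print(status.observe()['ft_force'])
s,d=pickle.load(open('p5.pkl','rb'))
print(atz(d['wrist'],(323,233),.025,s),atz(d['wrist'],(426.5,291.5),.025,s))
E
```

```text
[1.38383744 1.11740293 2.70712824]
[0.48219658 0.06405194 0.025     ] [ 0.46841673 -0.03418861  0.025     ]
```

Call:
jog_arm:
  commands:
    - [[0,0,0],0]
    - [[0,0,0.01],0]
    - [[0,0,0.025],0]
    - [[0,0,0.04],0]
    - [[0,0,0.04],0]

```text
t: 8.5
position: [0.4822, 0.0644, 0.1522]
tcp_rot: [0.981, 0.194, 0.001, -0.0]
ft_force: [0.7, 0.2, -1.8]
width: 0.0192
finger_force: 59.0
```

Call:
jog_arm:
  commands:
    - [[-0.003,-0.02,0],0]
    - [[-0.006,-0.045,0],0]
    - [[-0.01,-0.07,0],0]
    - [[-0.013,-0.09,0],0]
    - [[-0.014,-0.098,0],0]

```text
t: 9.0
position: [0.4664, -0.0353, 0.1497]
tcp_rot: [0.981, 0.193, -0.001, -0.0]
ft_force: [-0.1, -0.5, -0.6]
width: 0.0193
finger_force: 59.0
```

Call:
jog_arm:
  commands:
    - [[0,0,0],0]
    - [[0,0,0],0]
    - [[0,0,-0.01],0]
    - [[0,0,-0.02],0]
    - [[0,0,-0.03],0]

```text
t: 9.5
position: [0.4675, -0.0334, 0.119]
tcp_rot: [0.981, 0.194, -0.0, -0.0]
ft_force: [-0.6, -0.1, -0.3]
width: 0.0195
finger_force: 59.0
```

Call:
jog_arm:
  commands:
    - [[0,0,-0.004],0]
    - [[0,0,-0.004],0]
    - [[0,0,-0.005],0]
    - [[0,0,-0.006],0]
    - [[0,0,-0.007],0]

```text
t: 10.0
position: [0.4681, -0.0337, 0.1136]
tcp_rot: [0.981, 0.194, 0.0, -0.0]
ft_force: [-0.1, -1.1, -0.3]
width: 0.0192
finger_force: 59.0
```

Call:
jog_arm:
  commands:
    - [[0,0,-0.001],0]
    - [[0,0,-0.002],0]
    - [[0,0,-0.003],0]
    - [[0,0,-0.003],0]
    - [[0,0,-0.003],0]

```text
t: 10.5
position: [0.468, -0.0337, 0.1105]
tcp_rot: [0.981, 0.194, 0.0, 0.0]
ft_force: [0.3, 0.0, 2.2]
width: 0.019
finger_force: 59.0
```

Call:
jog_arm:
  commands:
    - [[0,0,0],0]
    - [[0,0,0],0]
    - [[0,0,0],0]
    - [[0,0,0],0]
    - [[0,0,0],0]

```text
t: 11.0
position: [0.4679, -0.0337, 0.1104]
tcp_rot: [0.981, 0.194, 0.0, 0.0]
ft_force: [0.3, 0.0, 2.8]
width: 0.0199
finger_force: 59.0
```

Call:
jog_arm:
  commands:
    - [[0,0,0],0]
    - [[0,0,0],0]
    - [[0,0,0],0]
    - [[0,0,0],0]
    - [[0,0,0],0]

```text
t: 11.5
position: [0.4679, -0.0337, 0.1104]
tcp_rot: [0.981, 0.194, 0.0, -0.0]
ft_force: [0.9, -0.0, 3.2]
width: 0.0191
finger_force: 59.1
```

Call:
jog_arm:
  commands:
    - [[0,0,0.01],0]
    - [[0,0,0.035],0]
    - [[0,0,0.065],0]
    - [[0,0,0.09],0]
    - [[0,0,0.1],0]

```text
t: 12.0
position: [0.4682, -0.0337, 0.2129]
tcp_rot: [0.981, 0.194, 0.001, -0.0]
ft_force: [0.7, -0.2, -1.8]
width: 0.0192
finger_force: 58.9
```

Call:
jog_arm:
  commands:
    - [[0.006,-0.03,0],0]
    - [[0.012,-0.075,0],0]
    - [[0.019,-0.12,0],0]
    - [[0.025,-0.165,0],0]
    - [[0.032,-0.21,0],0]

```text
t: 12.5
position: [0.4989, -0.2453, 0.2097]
tcp_rot: [0.981, 0.194, -0.001, -0.0]
ft_force: [1.5, 0.4, -0.4]
width: 0.0196
finger_force: 58.9
```

Call:
jog_arm:
  commands:
    - [[0.007,-0.04,0],0]
    - [[0.01,-0.065,0],0]
    - [[0.011,-0.071,-0.005],0]
    - [[0.011,-0.071,-0.01],0]
    - [[0.011,-0.071,-0.01],0]

```text
t: 13.0
position: [0.5097, -0.3138, 0.1988]
tcp_rot: [0.981, 0.194, -0.001, -0.001]
ft_force: [-0.4, 0.1, 0.5]
width: 0.0197
finger_force: 58.9
```

Call:
jog_arm:
  commands:
    - [[0,0,0],0]
    - [[0,0,0],0]
    - [[0,0,0],0]
    - [[0,0,0],0]
    - [[0,0,0],0]

```text
t: 13.5
position: [0.5109, -0.3145, 0.2006]
tcp_rot: [0.981, 0.194, 0.0, 0.0]
ft_force: [0.2, -0.1, -0.7]
width: 0.0195
finger_force: 58.9
```

```bash
python3 snap.py p6 wrist; python3 - <<'E'
from h import *
s,d=pickle.load(open('p6.pkl','rb'))
P=s['position'];print(proj(d['wrist'],P-[0,0,.088],s),proj(d['wrist'],P-[0,0,P[2]-.06],s))
cv2.imwrite('pics/m6.png',cv2.resize(d['wrist']['img'][150:350,190:450],None,fx=3,fy=3,interpolation=cv2.INTER_CUBIC))
E
```

```text
13.5 [ 0.5109 -0.3145  0.2006] [ 1.7999e+02 -2.0000e-02  2.2350e+01] [ 0.16183947 -0.11345765 -0.6979597 ] 0.019538998291413527 58.874287605285645
[322.14766348 254.00165102] [322.00419621 232.84319619]
```

View pics/m6.png

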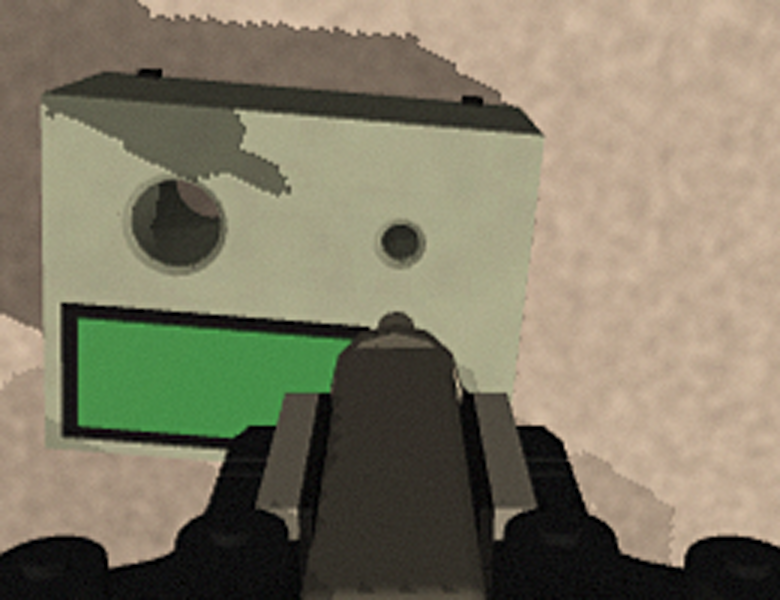

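The narrow hole is at full-image (323.7,230.4), with the tip at (321.7,254.2). I'll refine its centre numerically.

```bash
python3 - <<'E'
from h import *
s,d=pickle.load(open('p6.pkl','rb'));W=d['wrist'];g=cv2.cvtColor(W['img'],cv2.COLOR_BGR2GRAY)
x0,y0=308,216;r=g[y0:245,x0:340].astype(float)
w=np.clip(np.median(r)-r-12,0,None)
n,l,st,c=cv2.connectedComponentsWithStats((w>0).astype(np.uint8))
print(st,c.round(2))
k=1+np.argmax(st[1:,4]);ww=(l==k)
ys,xs=np.nonzero(ww);p=(x0+(xs.min()+xs.max())/2,y0+(ys.min()+ys.max())/2);q=c[k]+[x0,y0]
P=s['position']
for a in (p,q):print(a,atz(W,a,.06,s)-P,atz(W,a,.06,s))
t=(321.7,254.0);print('tip est',atz(W,t,P[2]-.088,s)-P)
E
```

```text
[[  0   0  32  29 699]
 [  7   7  17  17 229]] [[15.64 13.71]
 [15.08 14.9 ]]
(np.float64(323.0), np.float64(231.0)) [ 0.00171553 -0.00015417 -0.14055842] [ 0.51259571 -0.31469498  0.06      ]
[323.07860262 230.89956332] [ 0.00181627 -0.00018055 -0.14055842] [ 0.51269645 -0.31472136  0.06      ]
tip est [-0.00011024  0.00027081 -0.088     ]
```

Call:
jog_arm:
  commands:
    - [[0.0018,-0.0003,-0.015],0]
    - [[0.0018,-0.0003,-0.03],0]
    - [[0.0018,-0.0003,-0.04],0]
    - [[0.0018,-0.0003,-0.045],0]
    - [[0.0018,-0.0003,-0.045],0]

```text
t: 14.05
position: [0.5122, -0.315, 0.1547]
tcp_rot: [0.981, 0.194, -0.001, -0.0]
ft_force: [0.3, 0.3, -0.7]
width: 0.0192
finger_force: 58.9
```

Call:
jog_arm:
  commands:
    - [[0,0,-0.003],0]
    - [[0,0,-0.006],0]
    - [[0,0,-0.009],0]
    - [[0,0,-0.012],0]
    - [[0,0,-0.013],0]

```text
t: 14.55
position: [0.5128, -0.315, 0.1422]
tcp_rot: [0.981, 0.194, 0.0, 0.0]
ft_force: [0.3, 0.7, 1.6]
width: 0.0191
finger_force: 58.9
```

Call:
jog_arm:
  commands:
    - [[0,0,-0.002],0]
    - [[0,0,-0.004],0]
    - [[0,0,-0.006],0]
    - [[0,0,-0.008],0]
    - [[0,0,-0.01],0]

```text
t: 15.05
position: [0.513, -0.315, 0.1323]
tcp_rot: [0.981, 0.194, 0.0, 0.0]
ft_force: [2.7, 1.8, 1.6]
width: 0.0195
finger_force: 59.0
```

Call:
jog_arm:
  commands:
    - [[0.0005,0.0003,-0.002],0]
    - [[0.0005,0.0003,-0.004],0]
    - [[0.0005,0.0003,-0.006],0]
    - [[0.0005,0.0003,-0.008],0]
    - [[0.0005,0.0003,-0.01],0]

```text
t: 15.55
position: [0.5131, -0.3148, 0.1221]
tcp_rot: [0.981, 0.194, 0.0, 0.0]
ft_force: [1.6, 0.1, 0.6]
width: 0.0194
finger_force: 59.0
```

Call:
jog_arm:
  commands:
    - [[0,0,-0.002],0]
    - [[0,0,-0.004],0]
    - [[0,0,-0.006],0]
    - [[0,0,-0.008],0]
    - [[0,0,-0.009],0]

```text
t: 16.05
position: [0.5131, -0.3148, 0.1131]
tcp_rot: [0.981, 0.194, 0.0, 0.0]
ft_force: [2.3, 1.7, 1.9]
width: 0.0195
finger_force: 59.0
```

Call:
jog_arm:
  commands:
    - [[0,0,-0.001],0]
    - [[0,0,-0.002],0]
    - [[0,0,-0.003],0]
    - [[0,0,-0.003],0]
    - [[0,0,-0.003],0]

```text
t: 16.55
position: [0.5133, -0.3148, 0.112]
tcp_rot: [0.981, 0.194, 0.0, 0.0]
ft_force: [-1.7, 3.9, 13.2]
width: 0.0191
finger_force: 60.5
```

Collar is seated (13 N at TCP z 0.112, matching the expected home height). Releasing.

Call:
jog_arm:
  commands:
    - [[0,0,0.0015],0]
    - [[0,0,0.0015],0]
    - [[0,0,0.0015],0]
    - [[0,0,0.0015],0]
    - [[0,0,0.0015],0]
  jaw: 0.05

```text
t: 17.05
position: [0.5128, -0.3148, 0.1115]
tcp_rot: [0.981, 0.194, -0.0, -0.0]
ft_force: [0.1, 1.7, -0.4]
width: 0.0499
finger_force: 0.0
```

Call:
jog_arm:
  commands:
    - [[0,0,0],0]
    - [[0,0,0],0]
    - [[0,0,0.01],0]
    - [[0,0,0.03],0]
    - [[0,0,0.06],0]

```text
t: 17.55
position: [0.5122, -0.3145, 0.1716]
tcp_rot: [0.981, 0.194, -0.001, -0.001]
ft_force: [1.2, -0.2, 0.8]
width: 0.0501
finger_force: 0.0
```

Call:
jog_arm:
  commands:
    - [[0,0,0.04],0]
    - [[0,0,0.07],0]
    - [[-0.03,0.03,0.08],0]
    - [[-0.05,0.06,0.08],0]
    - [[-0.05,0.08,0.08],0]

```text
t: 18.05
position: [0.461, -0.2337, 0.2535]
tcp_rot: [0.981, 0.193, 0.001, 0.0]
ft_force: [0.6, 0.0, -0.3]
width: 0.0498
finger_force: 0.0
```

Call:
jog_arm:
  commands:
    - [[0,0,0],0]
    - [[0,0,0],0]
    - [[0,0,0],0]
    - [[0,0,0],0]
    - [[0,0,0],0]

```text
t: 18.55
position: [0.4631, -0.2353, 0.2515]
tcp_rot: [0.981, 0.193, -0.0, -0.0]
ft_force: [0.4, 0.4, 0.3]
width: 0.0498
finger_force: 0.0
```

```bash
python3 snap.py p7 wrist scene; python3 - <<'E'
from h import *
s,d=pickle.load(open('p7.pkl','rb'))
print('cap expected',proj(d['scene'],[.5131,-.3148,.146]),proj(d['wrist'],[.5131,-.3148,.146],s))
cv2.imwrite('pics/m7.png',np.hstack([cv2.resize(d['scene']['img'][70:190,165:285],(400,400)),cv2.resize(d['wrist']['img'],(400,300))[np.r_[0:300,[299]*100]]]))
E
```

```text
18.55 [ 0.4631 -0.2353  0.2515] [-1.7998e+02  4.0000e-02  2.2290e+01] [0.38190391 0.38402288 0.31921474] 0.0498014076873373 0.0
cap expected [198.1183406   96.12800874] [456.44886904 223.59154087]
```

View pics/m7.png

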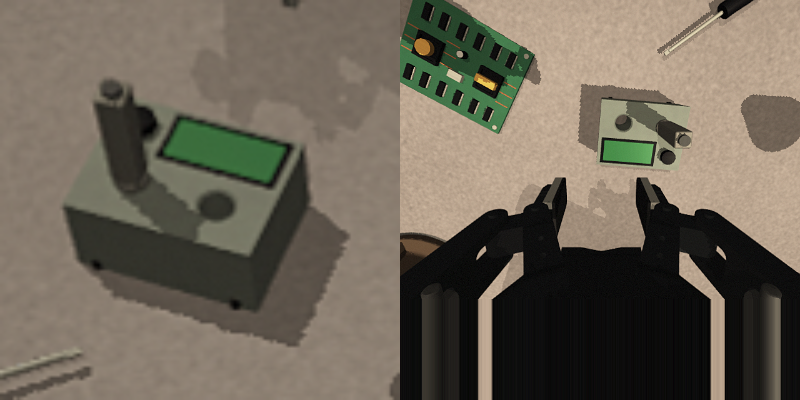

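The probe stands upright in the narrow opening. Its cap is at scene (198.6,96.4) against (198.1,96.1) expected when fully home, and the gripper is clear.

```bash
python3 -c "
from rig import manip
print(manip.sign_off())"
```

```text
the job is handed in; nothing more can be done
None
```

The job is handed in at about 18.6 s: the probe pressed the round stud, then the bar stud, at about 3 N for over a second each, and now stands fully home in the narrow dock opening, released; the yellow and larger grey decoy probes were lying down by the time of my first wrist picture, after the opening move; that move showed no contact force, so I believe they toppled on their own.

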